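# Find the release notch of a vial-tray station by feel and press its catch

## Robot

A 7-joint arm with a two-finger parallel gripper is mounted at the origin on the work surface. World frame = base frame: x ahead of the robot, y to its left, z up, the work surface at z = 0. Lengths are in mm, angles in rad, forces in N, time in s.
With the tool pointing down it reaches from about 425 to 950 mm from the base axis. Payload 4.7 kg.
Tool frame: the origin (TCP) lies at the very end of the fingers, on their centre line; the grasp point (between the pads) lies 19 mm behind it; z points along the fingers, y is the direction in which the jaws open and shut (so a half turn about z gives the same grasp; the last joint's range is limited). The gripper opens to 87 mm and grips with 3 to 60 N. Pads are 19 mm wide; open, the fingers measure 117 mm over their backs; the gripper's body (75 mm by 190 mm) begins 51 mm behind the grasp point.
Start: joints at [1.16, 0.469, -0.049, 1.532, 0.024, 1.141, -0.082], TCP at [251.547, -626.397, 222.573] pointing down, gripper open.
Joint ranges: [-2.59, 2.59], [-0.33, 1.99], [-1.39, 1.29], [0.1, 2.45], [-1.04, 4.18], [0.21, 1.99], [-2.66, 2.66]. Speed limits (rad/s): [2.57, 2.57, 3.14, 3.14, 3.14, 3.14, 3.14].

## Interface

Orientations are given as a unit quaternion [x, y, z, w].
In Python, from workcell import r, grab_frame, job gives the robot as it stands.
- The arm moves only by the shell command python3 -m jog 'ROWS' [FORCE]. ROWS is text: rows parted by semicolons, each of 7 numbers parted by spaces: the shift along the tool's x, y, z in cm, then the turn, a rotation vector about the tool's x, y, z in degrees, then the closure, from 0 (fully open) to 1 (shut). A call has 1 to 5 rows; each row shifts and turns the commanded pose from where the row before left it, along the tool's axes as they then stand; what a row does not reach is not made up. A row lasts 1/8 s, in which the tool goes at most 62.5 mm and 10.7 degrees, less where a joint would pass 70% of its speed; a pose out of reach is approached as far as the arm can. A call is refused whole if a number of a shift passes 6.25 or a number of a turn 10.7, either way. A call with a gripper value outside its range is refused whole. The fingers move at their own pace and stop on an object; FORCE is the grip in N (left out, the last holds). Time passes only in rows, so rows that do not move let the fingers close. It gives the time, the measured TCP pose, the force and the opening at its end, in the units of the state.
- r.get_state(): the state, without advancing time (a new reading comes with each control period).
- grab_frame(name): name is "scene" or "top" or "wrist"; returns a dict with "pixels" (400x640x3 uint8, red, green, blue), "fx", "fy", "cx", "cy" (pixels), "R" (3x3) and "t" (3): a world point X has camera coordinates R X + t; the wrist camera has in their place "mount" (4x4, takes a point from camera to tool coordinates, whose origin is the TCP and whose axes are the flange's). Camera axes: x right, y down, z forward; pixel columns grow to the right and rows downward; lengths in mm; the calibration is good to about 2 mm. A picture is of the moment at which its call begins: read the wrist's pose just before it. There is no depth.
- job.close_job(): hands the job in, once; it reports no verdict.
The state is a dict: "t": time; "qpos": joint angles; "joint_velocities": joint speeds; "effort": joint torques, N m; "tcp_pos": TCP position; "tcp_rot": TCP orientation; "wrist_force": force on the tool from outside, world axes, zero at the start; "moment": the same for the moment, N m; "finger_gap": opening from 0.0 (shut) to 1.0 (fully open).
Only numpy, scipy, OpenCV 4.12 (cv2) and the standard library are available. Lean on these libraries where they do the work, as an engineer would, in place of code of your own. Each camera call takes 0.05 s, during which the arm holds its last target.

## Task

Open the catch of the vial-tray station: put your closed fingertips lightly on the top of its front rim at the left-hand end, feel along the rim to the right until you come to the notch, then press the catch plate inside it fully down, so that the clear cover pops ajar, and take your hand away. Do not touch or pry the cover itself, and leave the jar, beaker and vial where they stand.

Things in the scene. Friction and masses are not known exactly. Their poses are not given: they have to be found in the camera images.
- housing: The vial-tray station: a low grey instrument fixed to the bench, 300 mm deep (x), 400 mm wide (y), 90 mm high. Origin: centre of its underside. -x is the front, facing the robot; +y is the left-hand side seen from the robot. The front rim is a level, rigid strip, x -150 to -108 mm, y +168 to -168 mm, top at 90 mm. Past each end the housing goes on 32 mm at the same height.
- rim_left (a point): Point on the rim's top, mid-way across its 42 mm depth, 21 mm in from its left-hand end; axes as the housing. The feeling along starts here. The first 126 mm from the left-hand end are always plain. One notch, its place different each time, lies wholly in the other 210 mm: 42 mm long along the rim, open at the top and the front, a 4 mm wall at its rear, grey like the rest.
- rim_right (a point): Point on the top of the rim, mid-way across its depth, 21 mm in from its right-hand end; axes as the housing.
- catch (a joint): The catch plate in the notch (36 x 39 mm, ridged grey plastic), the only thing inside it: 0 = up, its top 10 mm below the rim's top; 0.007 = fully down (7 mm straight down, then a hard stop). It resists with about 4 N of friction and stays where it is left. As it goes down it lifts the cover in step.
- cover: The clear cover with a white frame, 200 mm deep, 334 mm wide, 10 mm thick, behind the rim with a gap of 7 mm; its top is 1 mm above the rim's top. Origin: on its hinge, at its rear edge. It lies level when shut; with the catch fully down its front edge has risen about 24 mm (0.12 rad). Not to be touched.
- cover_edge (a point): Middle of the cover's front edge, at its top; z axis square to the cover.
- jar: Bystander: amber jar with white cap, 60 mm across, 110 mm high, standing left of the station. Origin: centre of its underside.
- beaker: Bystander: clear open beaker, 60 mm across, 75 mm high, standing right of the station. Origin: centre of its underside.
- vial: Bystander: small amber vial with white cap, 26 mm across, 40 mm high, standing on the bench in front of the station. Origin: centre of its underside.

How it is judged (in metres and radians):
On the way, in this order (a step that is already met when the one before it is completed fails the run):
1. the fingertips touch the top of the rim at its left-hand end (contact force between the fingers and housing above 0.3 N and y of the grasp point in the frame of rim_left between -0.035 and 0.06 m and x of the grasp point in the frame of rim_left between -0.06 and 0.035 m and z of the grasp point in the frame of rim_left above -0.01 m), for 0.04 s.
2. the fingertips touch the rim farther right, 50 to 100 mm from the starting point (contact force between the fingers and housing above 0.3 N and y of the grasp point in the frame of rim_left between -0.1 and -0.05 m and x of the grasp point in the frame of rim_left between -0.06 and 0.035 m and z of the grasp point in the frame of rim_left above -0.01 m), for 0.04 s.
3. the catch plate in the notch is pressed down (value of joint catch above 0.0055 m), for 0.1 s.
At the end, for the whole second after the job is handed in: The catch plate is down by more than 5.5 of its 7 mm, the cover stands ajar by more than 0.085 rad and is at rest, and jar, beaker and vial are within 20 mm of where they stood (value of joint catch above 0.0055 m and angle between cover_edge's own z axis and vertical above 0.085 rad and linear speed of cover below 0.02 m/s and distance of each of jar, beaker, vial from where it was at the start of the episode below 0.02 m); the robot touches nothing.
It fails at once if the cover is pressed or pried directly (over 3 N) (contact force between any of the fingers, the arm and cover above 3 N).
It fails at once if a bystander is lifted, carried, knocked over or pushed more than 20 mm (distance of any of jar, beaker, vial from where it was at the start of the episode above 0.02 m or angle between any of jar, beaker, vial's own z axis and vertical above 0.5 rad).
It also fails if it takes over 69 s, if anything falls off the work surface, if the arm or the gripper's body presses on something with over 40 N, if the wrist force passes 120 N, or if a joint passes its speed limit or range.

## Working session

There is one attempt and no reset: what is moved stays moved. The work goes in short steps, Python scripts to look and compute and a shell command to move; the robot and the scene stay as the last step left them, time stands still between calls to the robot, and variables do not carry over. Pictures are saved under pics/ and viewed, and the job is handed in when it is done.

```bash
mkdir -p pics; ls; python3 - <<'E'
from workcell import r, grab_frame, job
import cv2
print(r.get_state())
for n in ("scene","top","wrist"):
    f=grab_frame(n); cv2.imwrite(f"pics/{n}0.png",f["pixels"][:,:,::-1])
    print(n,{k:v for k,v in f.items() if k!="pixels"})
E
```

```text
pics
{'t': 0.0, 'qpos': array([ 1.16008483,  0.46947604, -0.04861437,  1.53370856,  0.02413156,
        1.14099077, -0.08228962]), 'joint_velocities': array([ 1.78578165e-04, -1.14257645e-03,  8.53499733e-04,  1.35801952e-04,
        1.85771424e-04, -1.42180094e-03, -2.20940417e-05]), 'effort': array([-3.40101315e-04, -5.07974124e+01, -8.12158431e-02, -2.36152107e+01,
       -6.15107710e-02,  3.76837444e-02,  1.43829270e-04]), 'tcp_pos': array([ 251.29171796, -625.82556005,  221.46998607]), 'tcp_rot': array([ 9.81825373e-01,  1.89783932e-01, -2.34951944e-04, -9.69832277e-04]), 'wrist_force': array([0.20178778, 0.36503471, 0.09661246]), 'moment': array([-0.02233791, -0.00534905,  0.00653489]), 'finger_gap': 1.00353355688942}
scene {'fx': 391.0570307240012, 'fy': 391.0570307240012, 'cx': 316.34192519227815, 'cy': 193.89733355222617, 'R': array([[-0.8520119 ,  0.5234621 , -0.00794695],
       [ 0.41650339,  0.66856792, -0.61606969],
       [-0.31717606, -0.52820864, -0.78765156]]), 't': array([ 533.43726927, -205.5077515 , 1058.75550363])}
top {'fx': 442.8422463765288, 'fy': 442.8422463765288, 'cx': 319.67322278602626, 'cy': 203.8570672532964, 'R': array([[ 0.01208402, -0.99991509, -0.00487736],
       [-0.99066796, -0.01130974, -0.13582744],
       [ 0.13576074,  0.00647319, -0.99072051]]), 't': array([   5.70206109,  600.84770356, 1078.27407051])}
wrist {'fx': 311.1996703926204, 'fy': 311.1996703926204, 'cx': 324.75936642679005, 'cy': 196.65337974981364, 'mount': array([[ 6.86542186e-04, -9.56072515e-01, -2.93129450e-01,
         8.10522423e+01],
       [ 9.99999685e-01,  5.39683212e-04,  5.81878362e-04,
         8.63805463e-01],
       [-3.98120866e-04, -2.93129757e-01,  9.56072585e-01,
        -1.62259053e+02],
       [ 0.00000000e+00,  0.00000000e+00,  0.00000000e+00,
         1.00000000e+00]])}
```

View pics/scene0.png

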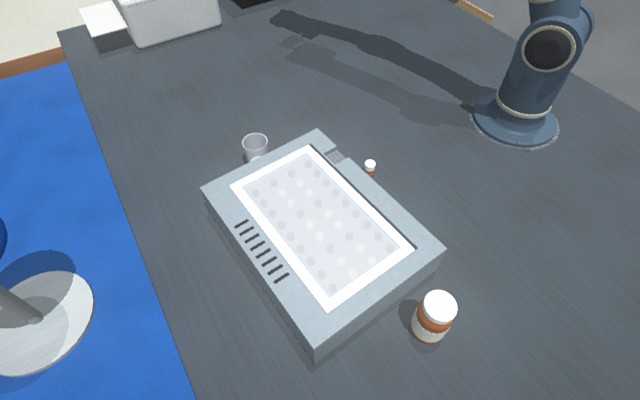

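View pics/top0.png

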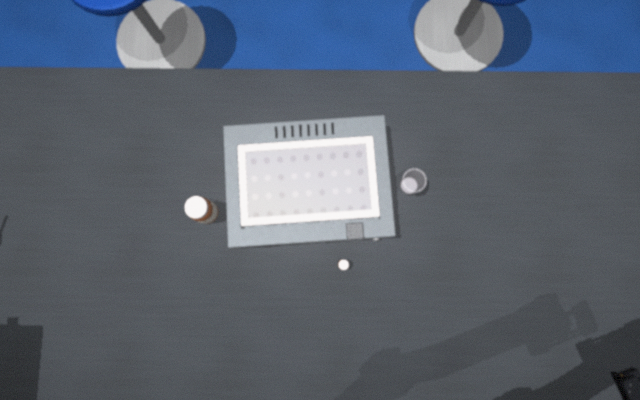

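View pics/wrist0.png

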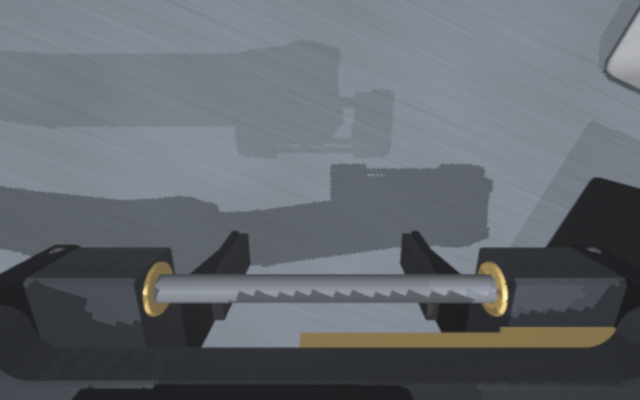

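The scene view shows the station with its top corners near (318,129), (445,248), (315,350) and (201,188). In the top view they are near (224,126), (385,115), (395,236) and (228,247). The notch plate shows in the top view at about (354,231), the vial at (344,265), the jar at (197,208) and the beaker at (414,181). I'll zoom in to refine these.

```bash
python3 - <<'E'
import cv2
a=cv2.imread("pics/top0.png")[100:280,175:440]; cv2.imwrite("pics/topz.png",cv2.resize(a,None,fx=3,fy=3,interpolation=cv2.INTER_CUBIC))
a=cv2.imread("pics/scene0.png")[115:365,190:465]; cv2.imwrite("pics/scenez.png",cv2.resize(a,None,fx=2.4,fy=2.4,interpolation=cv2.INTER_CUBIC))
E
```

```text
(no output)
```

View pics/topz.png

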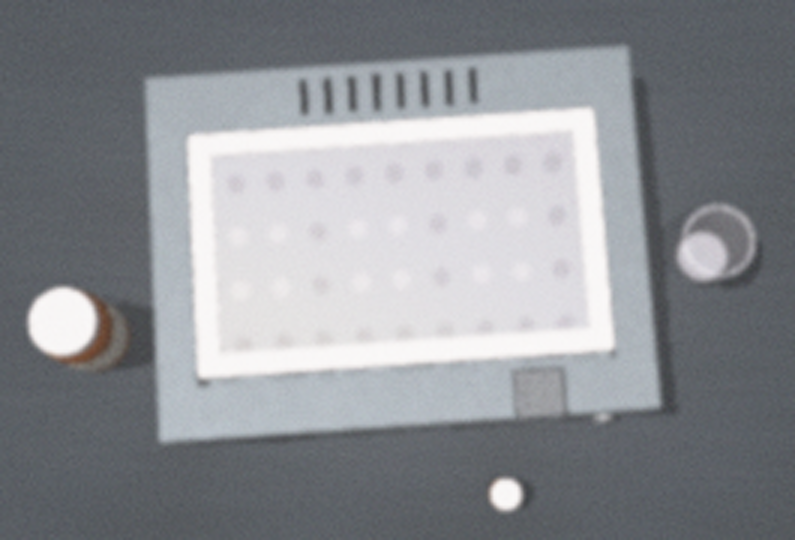

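View pics/scenez.png

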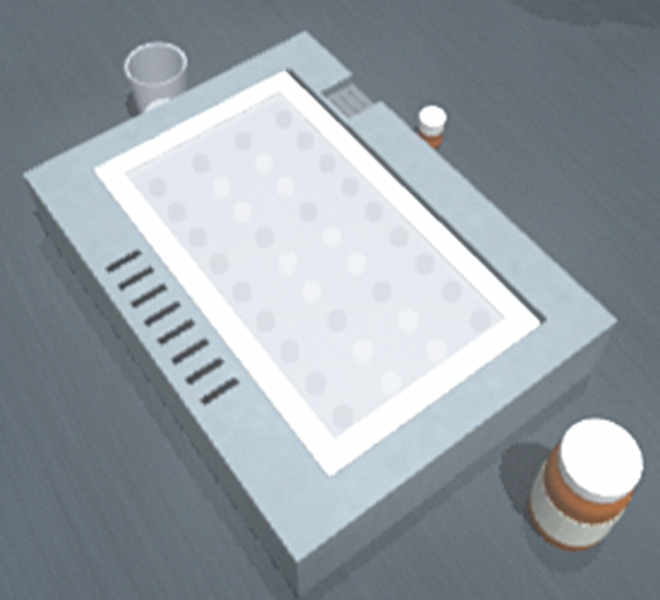

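```bash
cat > h.py <<'E'
import numpy as np
from scipy.optimize import least_squares
from scipy.spatial.transform import Rotation as Ro
cam={'scene':dict(f=391.057,c=(316.342,193.897),R=np.array([[-0.8520119,0.5234621,-0.00794695],[0.41650339,0.66856792,-0.61606969],[-0.31717606,-0.52820864,-0.78765156]]),t=np.array([533.43726927,-205.5077515,1058.75550363])),
'top':dict(f=442.842,c=(319.673,203.857),R=np.array([[0.01208402,-0.99991509,-0.00487736],[-0.99066796,-0.01130974,-0.13582744],[0.13576074,0.00647319,-0.99072051]]),t=np.array([5.70206109,600.84770356,1078.27407051]))}
def proj(n,X):
    c=cam[n];p=np.atleast_2d(X)@c['R'].T+c['t'];return p[:,:2]/p[:,2:]*c['f']+c['c']
def unproj(n,uv,z):
    c=cam[n];d=c['R'].T@np.array([(uv[0]-c['c'][0])/c['f'],(uv[1]-c['c'][1])/c['f'],1]);o=-c['R'].T@c['t'];return o+d*(z-o[2])/d[2]
E
python3 - <<'E'
from h import *
zt=lambda p:(np.array(p)-1)/3+[175,100]
zs=lambda p:(np.array(p)-.7)/2.4+[190,115]
T=[zt(p) for p in [(146,77),(629,45),(660,408),(160,441)]]
S=[zs(p) for p in [(298,562),(24,175),(306,30),(616,321)]]
L=np.array([[150,200],[150,-200],[-150,-200],[-150,200]])
def W(v,l):
    l=np.atleast_2d(l);c,s=np.cos(v[3]),np.sin(v[3]);return np.c_[v[0]+c*l[:,0]-s*l[:,1],v[1]+s*l[:,0]+c*l[:,1],np.full(len(l),v[2])]
def res(v): return np.r_[(proj('top',W(v,L))-T).ravel(),(proj('scene',W(v,L))-S).ravel()]
s=least_squares(res,[600,0,90,0]);v=s.x;print(v,np.degrees(v[3]));print(res(v).round(1))
print("rim_left",W(v,[-129,147]),"right",W(v,[-129,-147]))
for n,p in(('top',zt((540,392))),('scene',zs((350,98)))):
    X=unproj(n,p,80);c,q=np.cos(v[3]),np.sin(v[3]);d=X[:2]-v[:2];print('plate',X,[c*d[0]+q*d[1],-q*d[0]+c*d[1]])
for nm,pt,ps,h in(('vial',(506,494),(433,113),40),('jar',(64,322),(602,455),110),('beaker',(718,240),(156,62),75)):
    print(nm,unproj('top',zt(pt),h),unproj('scene',zs(ps),h))
E
```

```text
[6.53968528e+02 4.35968749e+01 8.67615119e+01 7.96981235e-02] 4.5663661138739435
[-0.2  0.5 -0.8  0.4 -0.2 -0.3 -0.1  0.  -0.7 -0.4 -0.1 -0.4 -0.2  0.6
  0.1 -0.3]
rim_left [[513.67477587 179.86008778  86.76151189]] right [[ 537.081227   -113.20669308   86.76151189]]
plate [531.75167317 -72.87885255  80.        ] [np.float64(-131.1019848846517), np.float64(-106.37586277346921)]
plate [528.82937421 -75.68290433  80.        ] [np.float64(-134.23824900587155), np.float64(-108.93835862974241)]
vial [450.0120681  -47.79989374  40.        ] [449.62813575 -47.58279281  40.        ]
jar [580.41578842 305.45945901 110.        ] [582.51336618 309.3206165  110.        ]
beaker [ 658.94158687 -219.32163169   75.        ] [ 658.63388002 -218.78153065   75.        ]
```

The two views agree. The rim top is at about 87–90 mm, the yaw is 4.57°, rim_left is at (514,180) and the plate is at local y of about -107. I'll turn the tool in line with the rim, shut the fingers and go to rim_left.

```bash
python3 -m jog '3 -3 0 0 0 8.65 1;3 -3 0 0 0 8.65 1;4 -4 0 0 0 0 1;4 -4 0 0 0 0 1;4 -4 0 0 0 0 1' 20; cat > st.py <<'E'
from workcell import r
from h import *
s=r.get_state();R=Ro.from_quat(s['tcp_rot']).as_matrix();p=s['tcp_pos']
v=[653.97,43.6,.0797];c,q=np.cos(v[2]),np.sin(v[2]);d=p[:2]-v[:2]
Hx=np.array([[c,-q,0],[q,c,0],[0,0,1]])
print('t',round(s['t'],2),'tcp',p.round(1),'local',[round(c*d[0]+q*d[1],1),round(-q*d[0]+c*d[1],1)],'yaw',round(np.degrees(np.arctan2(R[1,0],R[0,0])),2),'tilt z',R[:,2].round(3),'F',s['wrist_force'].round(2),'gap',round(s['finger_gap'],3))
T=Hx@np.array([-131,147,0])+[v[0],v[1],110]
print('to rim_left@z110, tool cm',(R.T@(T-p)/10).round(2),'rv to align deg',np.degrees(Ro.from_matrix(R.T@(Hx@np.diag([1,-1,-1]))).as_rotvec()).round(2))
E
python3 st.py
```

```text
t: 0.78
tcp_pos: [401.5, -420.5, 222.4]
tcp_rot: [0.999, 0.04, -0.0, -0.0]
wrist_force: [0.9, 0.7, -0.4]
finger_gap: 0.516
t 0.78 tcp [ 401.5 -420.5  222.4] local [np.float64(-288.7), np.float64(-442.6)] yaw 4.57 tilt z [-0.  0. -1.] F [ 0.87  0.72 -0.43] gap 0.516
to rim_left@z110, tool cm [ 15.77 -58.96  11.24] rv to align deg [-0.  0.  0.]
```

```bash
python3 -m jog '3.2 -5 0 0 0 0 1;3.2 -5 0 0 0 0 1;3.2 -5 0 0 0 0 1;3.2 -5 0 0 0 0 1;3 -5 0 0 0 0 1';python3 -m jog '0 -6 0 0 0 0 1;0 -6 0 0 0 0 1;0 -6 0 0 0 0 1;0 -6 0 0 0 0 1;0 -6 0 0 0 0 1' ; python3 st.py
```

```text
t: 1.4
tcp_pos: [538.7, -158.5, 222.5]
tcp_rot: [0.999, 0.04, 0.0, 0.0]
wrist_force: [1.0, -0.1, -0.5]
finger_gap: 0.023
t: 2.02
tcp_pos: [513.7, 140.4, 222.5]
tcp_rot: [0.999, 0.04, 0.0, 0.0]
wrist_force: [1.2, -0.8, 0.8]
finger_gap: 0.007
t 2.02 tcp [513.7 140.4 222.5] local [np.float64(-132.1), np.float64(107.7)] yaw 4.56 tilt z [ 0. -0. -1.] F [ 1.16 -0.83  0.82] gap 0.007
to rim_left@z110, tool cm [ 0.11 -3.94 11.25] rv to align deg [ 0.02 -0.01 -0.01]
```

```bash
python3 -m jog '0.1 -3.9 3 0 0 0 1;0 0 3 0 0 0 1;0 0 3 0 0 0 1;0 0 2 0 0 0 1;0 0 0 0 0 0 1' ; python3 - <<'E'
from workcell import grab_frame,r
import cv2
for n in("wrist","scene"):
    f=grab_frame(n);cv2.imwrite(f"pics/{n}1.png",f["pixels"][:,:,::-1])
E
python3 st.py
```

```text
t: 2.65
tcp_pos: [510.8, 177.1, 111.0]
tcp_rot: [0.999, 0.04, -0.002, 0.001]
wrist_force: [0.2, 0.3, 0.5]
finger_gap: 0.005
t 2.75 tcp [512.4 177.9 113. ] local [np.float64(-130.4), np.float64(145.1)] yaw 4.58 tilt z [ 0.001  0.    -1.   ] F [0.09 0.39 0.43] gap 0.009
to rim_left@z110, tool cm [-0.06 -0.19  0.3 ] rv to align deg [-0.01 -0.03  0.01]
```

View pics/wrist1.png

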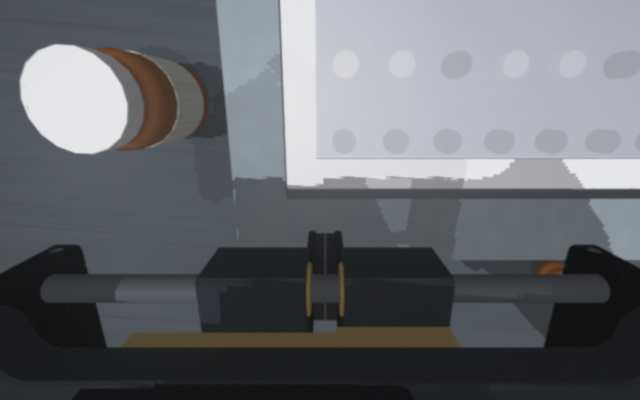

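View pics/scene1.png

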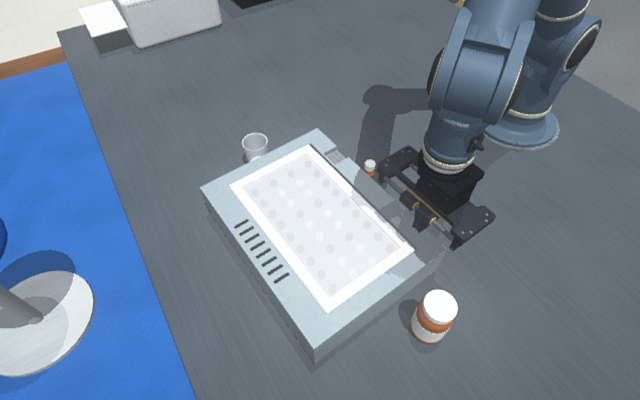

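The wrist view shows the shut fingertips at about (325,235), over the front rim near its left end and in front of the cover edge (row ~192). The scene view agrees. Now I'll lower gently until I feel the rim.

```bash
python3 -m jog '0 0 0.6 0 0 0 1;0 0 0.6 0 0 0 1;0 0 0.5 0 0 0 1;0 0 0 0 0 0 1;0 0 0 0 0 0 1';python3 -m jog '0 0 0.15 0 0 0 1;0 0 0.15 0 0 0 1;0 0 0 0 0 0 1;0 0 0 0 0 0 1'; python3 -m jog '0 0 0.1 0 0 0 1;0 0 0.0 0 0 0 1;0 0 0 0 0 0 1'
```

```text
t: 3.38
tcp_pos: [512.2, 177.8, 95.6]
tcp_rot: [0.999, 0.04, 0.0, -0.0]
wrist_force: [0.2, -0.2, 0.5]
finger_gap: 0.007
t: 3.88
tcp_pos: [512.1, 177.7, 92.6]
tcp_rot: [0.999, 0.04, 0.0, 0.0]
wrist_force: [-0.5, 0.0, -0.2]
finger_gap: 0.001
t: 4.25
tcp_pos: [512.1, 177.7, 91.5]
tcp_rot: [0.999, 0.04, 0.0, 0.0]
wrist_force: [0.9, 0.3, -0.3]
finger_gap: 0.011
```

```bash
python3 -m jog '0 0 0.1 0 0 0 1;0 0 0.0 0 0 0 1;0 0 0 0 0 0 1';python3 -m jog '0 0 0.1 0 0 0 1;0 0 0.0 0 0 0 1;0 0 0 0 0 0 1'
```

```text
t: 4.62
tcp_pos: [512.1, 177.7, 90.5]
tcp_rot: [0.999, 0.04, -0.0, 0.0]
wrist_force: [-0.0, 0.7, -0.4]
finger_gap: 0.007
t: 5.0
tcp_pos: [512.1, 177.7, 90.4]
tcp_rot: [0.999, 0.04, 0.0, 0.0]
wrist_force: [-1.8, -1.3, 6.6]
finger_gap: 0.003
```

Contact at z = 90.4 with 6.6 N. Now I'll slide right along the rim.

```bash
python3 -m jog '0 1 0 0 0 0 1;0 1 0 0 0 0 1;0 1 0 0 0 0 1';python3 -m jog '0 1 0 0 0 0 1;0 1 0 0 0 0 1;0 1 0 0 0 0 1'; python3 st.py
```

```text
t: 5.38
tcp_pos: [515.6, 148.5, 90.4]
tcp_rot: [0.999, 0.04, 0.001, -0.001]
wrist_force: [-0.4, 3.0, 5.3]
finger_gap: 0.005
t: 5.75
tcp_pos: [518.0, 118.5, 90.4]
tcp_rot: [0.999, 0.04, 0.001, -0.001]
wrist_force: [0.6, 3.6, 6.1]
finger_gap: 0.009
t 5.75 tcp [518.  118.5  90.4] local [np.float64(-129.6), np.float64(85.5)] yaw 4.58 tilt z [ 0.003  0.002 -1.   ] F [0.62 3.61 6.12] gap 0.009
to rim_left@z110, tool cm [-0.13 -6.15 -1.95] rv to align deg [-0.11 -0.16  0.01]
```

```bash
python3 -m jog '-0.1 0.8 0 0 0 0 1;-0.1 0.8 0 0 0 0 1;0 0.8 0 0 0 0 1;0 0.8 0 0 0 0 1';python3 -m jog '0 1 0 0 0 0 1;0 1 0 0 0 0 1;0 1 0 0 0 0 1;0 1 0 0 0 0 1';python3 -m jog '0 1 0 0 0 0 1;0 1 0 0 0 0 1;0 1 0 0 0 0 1;0 1 0 0 0 0 1';  python3 st.py
```

```text
t: 6.25
tcp_pos: [518.5, 86.5, 90.5]
tcp_rot: [0.999, 0.04, 0.001, -0.001]
wrist_force: [-0.8, 4.6, 5.2]
finger_gap: -0.002
t: 6.75
tcp_pos: [521.6, 46.6, 90.4]
tcp_rot: [0.999, 0.04, 0.001, -0.001]
wrist_force: [0.5, 3.7, 5.9]
finger_gap: 0.006
t: 7.25
tcp_pos: [524.8, 6.8, 90.4]
tcp_rot: [0.999, 0.04, 0.001, -0.001]
wrist_force: [0.3, 4.7, 6.3]
finger_gap: 0.005
t 7.25 tcp [524.8   6.8  90.4] local [np.float64(-131.7), np.float64(-26.4)] yaw 4.59 tilt z [ 0.002  0.002 -1.   ] F [0.27 4.67 6.28] gap 0.005
to rim_left@z110, tool cm [  0.08 -17.34  -1.93] rv to align deg [-0.09 -0.14  0.02]
```

```bash
python3 -m jog '0 1 0 0 0 0 1;0 1 0 0 0 0 1;0 1 0 0 0 0 1;0 1 0 0 0 0 1'; for i in 1 ; do python3 -m jog '0 0.5 0 0 0 0 1;0 0.5 0 0 0 0 1;0 0.5 0 0 0 0 1'; done;  python3 st.py
```

```text
t: 7.75
tcp_pos: [527.9, -33.0, 90.4]
tcp_rot: [0.999, 0.04, 0.001, -0.001]
wrist_force: [-0.6, 4.7, 6.8]
finger_gap: 0.008
t: 8.12
tcp_pos: [529.0, -47.8, 90.4]
tcp_rot: [0.999, 0.04, 0.001, -0.001]
wrist_force: [0.9, 5.1, 6.2]
finger_gap: 0.008
t 8.12 tcp [529.  -47.8  90.4] local [np.float64(-131.8), np.float64(-81.1)] yaw 4.59 tilt z [ 0.002  0.002 -1.   ] F [0.88 5.07 6.19] gap 0.008
to rim_left@z110, tool cm [  0.09 -22.82  -1.92] rv to align deg [-0.09 -0.13  0.03]
```

```bash
python3 -m jog '0 0.4 0 0 0 0 1;0 0.0 0 0 0 0 1'; python3 -m jog '0 0.4 0 0 0 0 1;0 0.0 0 0 0 0 1';python3 -m jog '0 0.4 0 0 0 0 1;0 0.0 0 0 0 0 1'; python3 st.py
```

```text
t: 8.38
tcp_pos: [529.4, -52.4, 90.4]
tcp_rot: [0.999, 0.04, 0.001, -0.0]
wrist_force: [-0.1, 2.4, 6.3]
finger_gap: 0.004
t: 8.62
tcp_pos: [529.4, -56.6, 90.2]
tcp_rot: [0.999, 0.04, 0.001, -0.0]
wrist_force: [-0.6, 2.5, 6.4]
finger_gap: 0.007
t: 8.88
tcp_pos: [528.3, -62.4, 88.9]
tcp_rot: [0.999, 0.039, -0.001, 0.001]
wrist_force: [-0.5, 0.2, -1.3]
finger_gap: 0.009
t 8.88 tcp [528.3 -62.4  88.9] local [np.float64(-133.7), np.float64(-95.6)] yaw 4.48 tilt z [-0.002 -0.001 -1.   ] F [-0.5   0.25 -1.34] gap 0.009
to rim_left@z110, tool cm [  0.23 -24.26  -2.13] rv to align deg [ 0.06  0.1  -0.09]
```

At local y = -95.6 the force dropped to zero, which is the notch exactly where vision predicted it. I'll centre in it and feel down for the plate.

```bash
python3 -m jog '0 0.5 0 0 0 0 1;0 0.6 0 0 0 0 1;0 0.0 0.2 0 0 0 1;0 0.0 0.2 0 0 0 1;0 0.0 0.2 0 0 0 1'; python3 st.py; python3 -m jog '0 0 0.1 0 0 0 1;0 0 0.1 0 0 0 1;0 0 0.1 0 0 0 1;0 0 0 0 0 0 1;0 0 0 0 0 0 1';python3 st.py
```

```text
t: 9.5
tcp_pos: [530.0, -71.4, 83.3]
tcp_rot: [0.999, 0.04, -0.0, -0.0]
wrist_force: [-0.4, 1.4, -0.0]
finger_gap: 0.009
t 9.5 tcp [530.  -71.4  83.3] local [np.float64(-132.8), np.float64(-104.8)] yaw 4.6 tilt z [-0.  0. -1.] F [-0.41  1.35 -0.02] gap 0.009
to rim_left@z110, tool cm [  0.19 -25.18  -2.66] rv to align deg [-0.01  0.01  0.03]
t: 10.12
tcp_pos: [530.1, -71.7, 80.6]
tcp_rot: [0.999, 0.04, 0.0, 0.0]
wrist_force: [0.3, 0.4, 0.0]
finger_gap: 0.009
t 10.12 tcp [530.1 -71.7  80.6] local [np.float64(-132.7), np.float64(-105.0)] yaw 4.58 tilt z [ 0. -0. -1.] F [0.32 0.37 0.04] gap 0.009
to rim_left@z110, tool cm [  0.17 -25.2   -2.94] rv to align deg [ 0.   -0.01  0.01]
```

Free down to 80.6, so this is the notch. Next I'll press the plate to its stop at about 73.4.

```bash
python3 -m jog '0 0 0.15 0 0 0 1;0 0 0.15 0 0 0 1;0 0 0 0 0 0 1';python3 -m jog '0 0 0.15 0 0 0 1;0 0 0.15 0 0 0 1;0 0 0 0 0 0 1';python3 -m jog '0 0 0.1 0 0 0 1;0 0 0.1 0 0 0 1;0 0 0 0 0 0 1'
```

```text
t: 10.5
tcp_pos: [530.2, -71.7, 77.7]
tcp_rot: [0.999, 0.04, 0.0, 0.0]
wrist_force: [-1.2, 0.2, 3.3]
finger_gap: 0.005
t: 10.88
tcp_pos: [530.2, -71.7, 74.4]
tcp_rot: [0.999, 0.04, 0.0, -0.0]
wrist_force: [-1.1, 0.3, 2.7]
finger_gap: 0.007
t: 11.25
tcp_pos: [530.2, -71.7, 73.4]
tcp_rot: [0.999, 0.04, 0.0, 0.0]
wrist_force: [-2.6, -0.2, 9.6]
finger_gap: 0.007
```

```bash
python3 -m jog '0 0 0.1 0 0 0 1;0 0 0.1 0 0 0 1;0 0 0 0 0 0 1;0 0 0 0 0 0 1'
```

```text
t: 11.75
tcp_pos: [530.3, -71.7, 73.2]
tcp_rot: [0.999, 0.04, 0.0, 0.001]
wrist_force: [-6.8, 0.4, 23.6]
finger_gap: 0.002
```

Hard stop at 73.2 with 23.6 N. I'll withdraw straight up.

```bash
python3 -m jog '0 0 -0.5 0 0 0 1;0 0 -1 0 0 0 1;0 0 -2 0 0 0 1;0 0 -4 0 0 0 1;0 0 -5 0 0 0 1';python3 -m jog '-2 3 -3 0 0 0 1;-2 5 0 0 0 0 1;0 5 0 0 0 0 1;0 5 0 0 0 0 1;0 5 0 0 0 0 1';python3 -m jog '0 5 0 0 0 0 1;0 3 0 0 0 0 1;0 0 0 0 0 0 1;0 0 0 0 0 0 1'; python3 - <<'E'
from workcell import grab_frame,r
import cv2
for n in("top","scene"):
    f=grab_frame(n);cv2.imwrite(f"pics/{n}2.png",f["pixels"][:,:,::-1])
E
python3 st.py
```

```text
t: 12.38
tcp_pos: [529.1, -71.6, 195.7]
tcp_rot: [0.999, 0.04, -0.001, -0.0]
wrist_force: [0.5, -0.6, 0.7]
finger_gap: 0.003
t: 13.0
tcp_pos: [508.4, -305.6, 225.5]
tcp_rot: [0.999, 0.04, -0.0, -0.0]
wrist_force: [-0.4, -0.2, -0.2]
finger_gap: 0.007
t: 13.5
tcp_pos: [515.0, -382.6, 225.1]
tcp_rot: [0.999, 0.04, -0.0, -0.001]
wrist_force: [0.1, 1.3, -0.1]
finger_gap: 0.006
t 13.6 tcp [ 515.3 -382.1  225.6] local [np.float64(-172.1), np.float64(-413.4)] yaw 4.71 tilt z [ 0.     0.001 -1.   ] F [0.07 0.7  1.13] gap 0.006
to rim_left@z110, tool cm [  4.24 -56.02  11.61] rv to align deg [-0.05 -0.01  0.14]
```

View pics/top2.png

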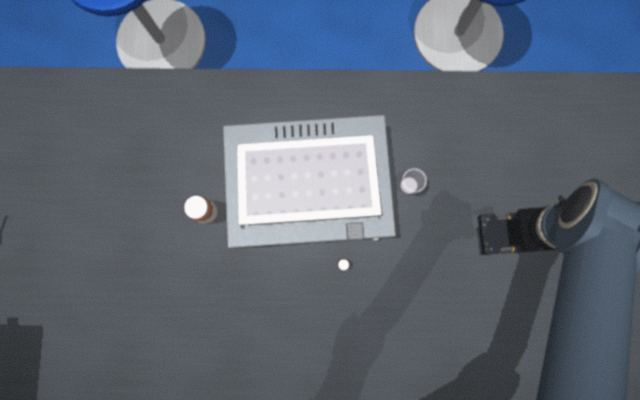

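View pics/scene2.png

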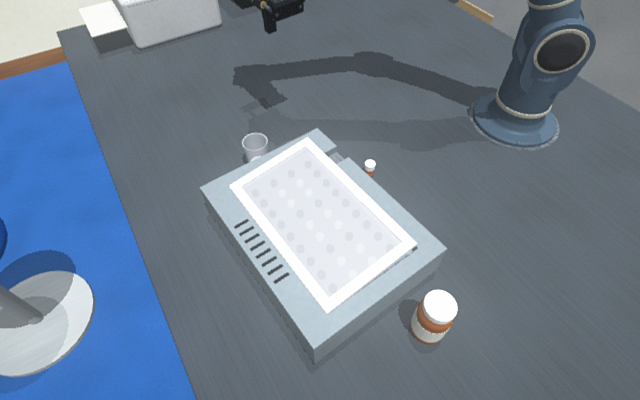

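The arm is clear. The jar (197,208), beaker (414,181) and vial (344,265) haven't moved, and the cover's front edge has shifted in both views. I'll measure how far the cover has risen.

```bash
python3 - <<'E'
import cv2
a=cv2.imread("pics/scene2.png")[115:365,190:465]; cv2.imwrite("pics/scenez2.png",cv2.resize(a,None,fx=2.4,fy=2.4,interpolation=cv2.INTER_CUBIC))
from h import *
v=[653.97,43.6,.0797]
c,s=np.cos(v[2]),np.sin(v[2])
for z,dx in((91,0),(115,1)):
  for y in(167,-167):
    x=-101+dx
    P=[v[0]+c*x-s*y,v[1]+s*x+c*y,z]
    print(z,y,'scenezoom',((proj('scene',P)[0]-[190,115])*2.4).round(),'top',proj('top',P)[0].round(1))
E
```

```text
91 167 scenezoom [539. 320.] top [240.4 225.2]
91 -167 scenezoom [283.  68.] top [379.2 215.8]
115 167 scenezoom [545. 304.] top [238.5 223.9]
115 -167 scenezoom [282.  50.] top [380.5 214.3]
```

View pics/scenez2.png

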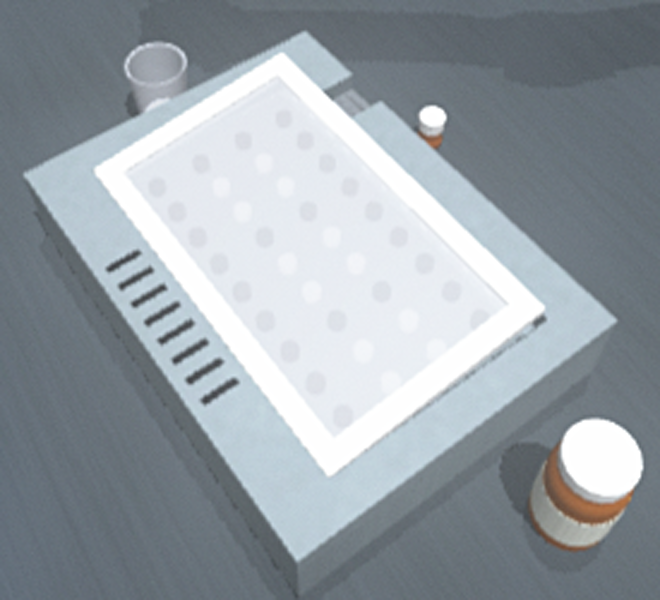

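The cover's front corners are now at about (545,306) and (283,52) in this crop. Fully open predicts (545,304) and (282,50), and shut predicts (539,320) and (283,68), so it stands about 22–24 mm ajar. I'll hand the job in.

```bash
python3 -c "
from workcell import job
print(job.close_job())"
```

```text
the job is handed in; nothing more can be done
None
```

The catch is pressed fully down, the cover stands ajar and the hand is clear. I handed the job in at about 13.6 s of the 69 s allowed; no verdict is given.

- **Feeling along:** I put the shut fingertips on the rim's left end, touching at z ≈ 90.4 mm, and slid right with about 5–7 N. Contact dropped away at about 243 mm right of rim_left, which is where the pictures had placed the notch.
- **Pressing:** The plate went down under about 3 N to a hard stop at z ≈ 73.2 mm, about 7 mm of travel; I held 24 N there and then withdrew straight up.
- **Last checks:** In the scene view the cover's front edge had risen about 22–24 mm (roughly 0.11–0.12 rad). Jar, beaker and vial looked unmoved, and the wrist force was back to noise level. I did not see the cover touched at any point.
- **Disagreement:** My two-view fit put the rim's top at 87 mm against the stated 90 mm; touching it gave 90.4 mm, which settled it.

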